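Fold down the sprung shelf, test it and stand the stamp on it

TASK

Push the little sprung metal shelf of the desk holder over from its folded-up position until it snaps down level, then test that it has locked: with closed fingers press straight down near the middle of its free edge with about 10 N for a full second, never loading it or the holder with more than 25 N. Then stand the wooden-handled rubber stamp upright in the middle of the shelf, let go, and leave the other small things on the desk where they are.

Things in the scene. Friction and masses are not known exactly. Their poses are not given: they have to be found in the camera images.
- holder: Fixed desk holder: dark steel base plate 150 x 130 x 10 mm, two upright aluminium cheeks (x -20 to +25 mm, 118 mm apart over their outer slides, up to 125 mm high) with the hinged shelf between them. Origin on the desk under the hinge pin; z up, y along the pin. The pin is clamped somewhere from 85 to 111 mm above the desk: this differs every time and the state does not give it.
- shelf (a joint): Shelf angle, rad: 0 = folded up, 10 degrees from upright; 1.40 = down, level, at its stop. A damped over-centre spring holds it at either stop: it takes about 5 N at 85 mm from the pin to move it; let go before 0.75 it springs back, past that it goes down by itself in about a quarter of a second. Both stops are rigid, so feel for the shelf when pressing.
- press_foot (a point): Point at desk height on the holder's centre line, 85 mm to the -x side of the pin: straight below where to press. The shelf: aluminium plate 94 mm wide, 6 mm thick, middle plane through the pin, free end 110 mm from the pin; folds down towards -x, so push it over from its +x side, about 85 mm from the pin. When down its top is 3 mm above the pin's height.
- stamp_foot (a point): Point at desk height on the holder's centre line, 60 mm to the -x side of the pin: straight below the middle of the shelf when it is down, where the stamp goes. Axes as the holder's.
- stamp: Loose rubber stamp, 40 to 110 g, standing: a wooden foot 24 x 50 x 18 mm (x, y, z) and a round wooden knob handle up to 28 mm wide, top 68 mm above its underside. Origin at the centre of the underside, z up. It can be gripped by the knob, at 40 to 58 mm height, from above.
- glue: Bystander: glue stick standing, 26 mm wide, 90 mm tall, origin at the centre of its underside.
- pills: Bystander: white tablet bottle standing, 44 mm wide, 75 mm tall, origin at the centre of its underside.
- eraser: Bystander: block eraser lying, 23 x 55 x 14 mm, origin at the centre of its underside.
- note_block: Bystander: block of sticky notes, 77 x 77 x 26 mm, origin at the centre of its underside.

How it is judged:
By the outcome, as a careful person would: the job done as asked, in the order asked, and still so for the second after the job is handed in, with the robot touching nothing.
It also fails if it takes over 72 s, if anything falls off the work surface, if the arm or the gripper's body presses on something with over 40 N, if the wrist force passes 120 N, or if a joint passes its speed limit or range.

ROBOT

A 7-joint arm with a two-finger parallel gripper is mounted at the origin on a cart in front of the work surface, level with it; the furniture and walls round the work are solid. World frame = base frame: x ahead of the robot, y to its left, z up, the work surface at z = 0. Lengths are in m, angles in rad, forces in N, time in s.
With the tool pointing down it reaches from about 0.4 to 0.875 m from the base axis. Payload 19.3 kg.
Tool frame: the origin (TCP) lies between the finger pads; the fingertips stand 14 mm ahead of it and the grasp point (between the pads) lies 5 mm behind it; z points along the fingers, y is the line along which they close (so a half turn about z gives the same grasp; the last joint's range is limited). The gripper opens to 85 mm and grips with 20 to 120 N. Pads are 22 mm wide; open, the fingers measure 114 mm over their backs; the gripper's body (76 mm by 85 mm) begins 54 mm behind the grasp point. The pads swing forward as they close: fully open they stand 13 mm farther back than shut.
Start: joints at [1.16, 0.521, -0.036, 1.599, 0.021, 1.021, -0.113], TCP at [0.209, -0.589, 0.245] pointing down, gripper open.
Joint ranges: [-2.91, 2.91], [-0.3, 2.13], [-1.5, 1.42], [0.17, 2.43], [-1.26, 4.41], [0.16, 1.93], [-2.52, 2.52]. Speed limits (rad/s): [1.89, 1.89, 2.39, 2.39, 3.01, 3.01, 3.01].

INTERFACE

Orientations are given as a unit quaternion [w, x, y, z].
In Python, from cell import arm gives the robot as it stands.
- The arm moves only by the shell command python3 jog.py 'ROWS' [FORCE]. ROWS is one flat JSON list of numbers that holds 1 to 12 rows one after another, with no inner brackets; each row has 5 numbers: dx, dy, dz in normalised numbers (1 is 0.4 m), then a turn about the tool's z in a scale on which 1.0 is pi rad, then the finger opening in m; each row shifts and turns the commanded pose from where the row before left it, along the tool's axes as they then stand; what a row does not reach is not made up. A row lasts 1/8 s, in which the tool goes at most 0.0625 m and 0.188 rad, less where a joint would pass 70% of its speed; a pose out of reach is approached as far as the arm can. The fingers move at their own pace and stop on an object; FORCE is the grip in N (left out, the last holds). Time passes only in rows, so rows that do not move let the fingers close. It prints the time, the measured TCP pose, the force, the opening and the grip force at its end. No shift or turn number may pass 1 either way. Input that does not fit is refused with a message, and nothing moves.
- arm.read_state(): the state, without advancing time (a new reading comes with each control period).
- arm.capture(name): name is "side" or "top" or "wrist"; returns the picture (480x640x3 uint8, red, green, blue); there is no depth.
- arm.camera_info(name): a dict with "K" (3x3 intrinsics, pixels), "k1" (the pictures are not rectified: a ray, as slopes to the right and down, at radius r is drawn at 1 + k1 r^2 times it, then the intrinsics apply), "view" (4x4, takes a point from world to camera coordinates). Camera axes: x right, y down, z forward; pixel columns grow to the right and rows downward; lengths in m; the calibration is good to about 2 mm. A picture is of the moment at which its call begins: read the wrist's pose just before it. camera_info takes no time and is no camera call; for the wrist camera it gives the pose at the moment of the call.
- arm.close_job(): hands the job in; it is judged then, once.
The state is a dict: "time": time; "q": joint angles; "joint_velocities": joint speeds; "effort": joint torques, N m; "tcp_pos": TCP position; "tool_rot": TCP orientation; "contact_force": force on the tool from outside, world axes, zero at the start; "wrist_torque": the same for the moment, N m; "width": finger opening in m; "grasp_force": force on a finger pad.
Only numpy, scipy, OpenCV 4.12 (cv2) and the standard library are available. Lean on these libraries where they do the work, as an engineer would, in place of code of your own. Each camera call takes 0.05 s, during which the arm holds its last target. There are 200 camera calls.

## Working session

There is one attempt and no reset: what is moved stays moved. The work goes in short steps, Python scripts to look and compute and a shell command to move; the robot and the scene stay as the last step left them, time stands still between calls to the robot, and variables do not carry over. Pictures are saved under pics/ and viewed, at most 10 in all, crops included, and the job is handed in when it is done.

```bash
ls; mkdir -p pics; python3 - <<'E'
from cell import arm
import cv2,numpy as np
for n in("side","top"):
    im=arm.capture(n); cv2.imwrite(f"pics/{n}0.png",im[:,:,::-1])
    c=arm.camera_info(n); print(n,np.round(c["K"],1).tolist(),c["k1"],np.round(c["view"],4).tolist())
s=arm.read_state(); print(s["time"],s["tcp_pos"],s["tool_rot"])
E
```

```text
cell.py
jog.py
pics
side [[504.3, 0.0, 324.5], [0.0, 504.3, 236.4], [0.0, 0.0, 1.0]] -0.04173543799389247 [[-0.9958, -0.0908, 0.008, 0.5349], [-0.0534, 0.5101, -0.8585, 0.0987], [0.0738, -0.8553, -0.5128, 0.8161], [0.0, 0.0, 0.0, 1.0]]
top [[499.0, 0.0, 320.2], [0.0, 499.0, 242.5], [0.0, 0.0, 1.0]] -0.06259602477530565 [[0.0268, -0.9993, -0.0278, -0.0318], [-0.9894, -0.0226, -0.1438, 0.5573], [0.143, 0.0313, -0.9892, 0.8427], [0.0, 0.0, 0.0, 1.0]]
0.1 [ 0.20880252 -0.58880132  0.24481914] [-4.66460978e-04  9.85512392e-01  1.69602756e-01 -1.13860795e-04]
```

View pics/side0.png

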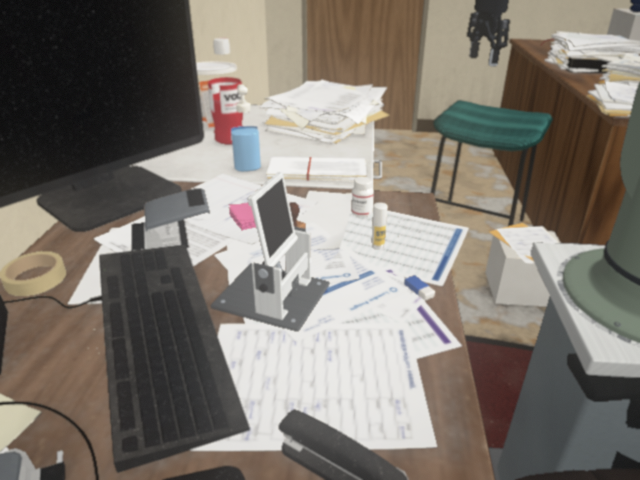

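View pics/top0.png

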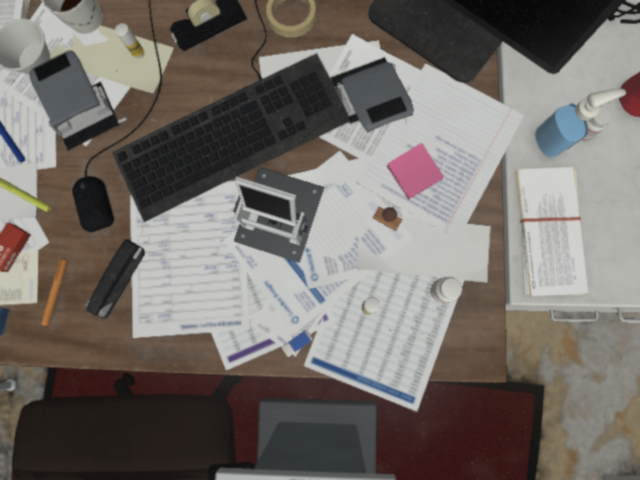

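Side view: holder at about (275,270), with the shelf up and a glue stick, bottle and eraser to its right. Top view: holder at (278,215), stamp (388,215), notes (415,170), pills (447,290), glue (371,306), eraser (300,342). Next I'll zoom in on both.

```bash
python3 - <<'E'
import cv2,numpy as np
a=cv2.imread("pics/top0.png")[160:270,220:320+100]; b=cv2.imread("pics/side0.png")[165:335,205:345]
a=cv2.resize(a,None,fx=4,fy=4,interpolation=cv2.INTER_CUBIC)[:, :800]
cv2.imwrite("pics/a.png",a)
cv2.imwrite("pics/b.png",cv2.resize(b,None,fx=3.5,fy=3.5,interpolation=cv2.INTER_CUBIC))
E
```

```text
(no output)
```

View pics/a.png

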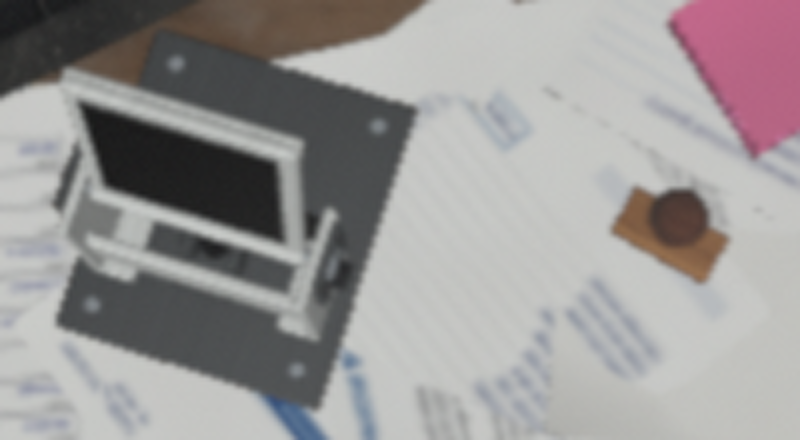

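View pics/b.png

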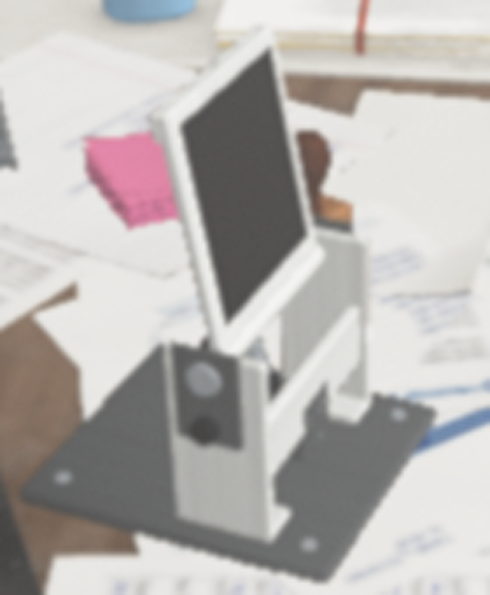

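The shelf is up and the black face is towards the robot. I can read the base plate corners, shelf corners and stamp in these crops, so I'll triangulate them.

```bash
cat > h.py <<'E'
from cell import arm
import numpy as np,cv2
def rays(c,uv):
    K=np.array(c["K"]);V=np.array(c["view"])
    d=(np.array(uv,float)-K[:2,2])/[K[0,0],K[1,1]]
    s=d.copy()
    for _ in range(20): s=d/(1+c["k1"]*(s**2).sum(-1,keepdims=True))
    R=V[:3,:3]; return -R.T@V[:3,3], np.c_[s,np.ones(len(s))]@R
def plane(c,uv,z):
    o,d=rays(c,uv); return o+d*((z-o[2])/d[:,2])[:,None]
def tri(c1,u1,c2,u2):
    o1,d1=rays(c1,u1);o2,d2=rays(c2,u2);out=[]
    for a,b in zip(d1,d2):
        t=np.linalg.lstsq(np.c_[a,-b],o2-o1,rcond=None)[0]
        p,q=o1+a*t[0],o2+b*t[1]; out.append(np.r_[(p+q)/2,np.linalg.norm(p-q)])
    return np.array(out)
def proj(c,P):
    V=np.array(c["view"]);p=np.atleast_2d(P)@V[:3,:3].T+V[:3,3];s=p[:,:2]/p[:,2:]
    s=s*(1+c["k1"]*(s**2).sum(1,keepdims=True));K=np.array(c["K"]);return s*[K[0,0],K[1,1]]+K[:2,2]
E
python3 - <<'E'
from h import *
np.set_printoptions(precision=4,suppress=True)
T=arm.camera_info("top");S=arm.camera_info("side")
A=lambda l:np.array(l)/4+[220,160]; B=lambda l:np.array(l)/3.5+[205,165]
bp=plane(T,A([(155,30),(415,107),(318,408),(57,325)]),.01);print(bp,[np.linalg.norm(bp[i]-bp[i-1]) for i in range(4)],bp.mean(0))
bs=plane(S,B([(22,493),(325,580),(437,408)]),.01);print("side base",bs)
print("shelf",tri(T,A([(66,72),(300,145),(303,255)]),S,B([(155,118),(265,30),(322,245)])))
print("stamp foot top",plane(T,A([(634,185),(730,240),(705,283),(612,230)]),.018),"knob",plane(T,A([(680,217)]),.06))
print("cheek top right",plane(T,A([(330,210),(325,318)]),.12))
print("pills,glue,eraser,note",plane(T,[(447,290)],.075),plane(T,[(371,306)],.09),plane(T,[(300,342)],.014),plane(T,[(415,170)],.026))
E
```

```text
[[ 0.7021  0.1024  0.01  ]
 [ 0.6671 -0.0208  0.01  ]
 [ 0.5255  0.0197  0.01  ]
 [ 0.5609  0.1414  0.01  ]] [np.float64(0.1464260146167926), np.float64(0.12807570998434004), np.float64(0.14731753425870567), np.float64(0.12671138734098225)] [0.6139 0.0607 0.01  ]
side base [[0.7021 0.1059 0.01  ]
 [0.5622 0.1485 0.01  ]
 [0.5261 0.024  0.01  ]]
shelf [[0.6297 0.1045 0.1965 0.0004]
 [0.6029 0.0161 0.1957 0.0012]
 [0.5799 0.0219 0.0947 0.0015]]
stamp foot top [[ 0.6304 -0.122   0.018 ]
 [ 0.6058 -0.1659  0.018 ]
 [ 0.5858 -0.1546  0.018 ]
 [ 0.6093 -0.1122  0.018 ]] knob [[ 0.6074 -0.1385  0.06  ]]
cheek top right [[0.5948 0.0096 0.12  ]
 [0.5505 0.0102 0.12  ]]
pills,glue,eraser,note [[ 0.4775 -0.233   0.075 ]] [[ 0.4477 -0.1054  0.09  ]] [[0.3823 0.014  0.014 ]] [[ 0.698  -0.1876  0.026 ]]
```

The manual's scale: shifts go in shares of 0.4 m and turns go in shares of pi rad. Converting my numbers, 0.038 m / 0.4 = 0.095, -0.036 m / 0.4 = -0.09.

```bash
python3 jog.py '[0.095,-0.09,-0.0125,0,0,0.095,-0.09,-0.0125,0,0,0.095,-0.09,-0.0125,0,0,0.095,-0.09,-0.0125,0,0,0.095,-0.09,-0.0125,0,0,0.095,-0.09,-0.0125,0,0,0.095,-0.09,-0.0125,0,0,0.095,-0.09,-0.0125,0,0,0.095,-0.09,-0.0125,0,0,0.095,-0.09,-0.0125,0,0,0.095,-0.09,-0.0125,0,0,0.095,-0.09,-0.0125,0,0]' 40; python3 jog.py '[0,0,0,0.0493,0,0,0,0,0.0493,0,0,0,0,0.0493,0,0,0,0,0.0493,0,0,0,0,0,0,0,0,0,0,0]'
python3 - <<'E'
from h import *
np.set_printoptions(precision=4,suppress=True)
c=arm.camera_info("wrist");im=arm.capture("wrist");cv2.imwrite("pics/w1.png",im[:,:,::-1])
import json;json.dump({k:np.array(v).tolist() for k,v in c.items() if k in("K","k1","view")},open("w1.json","w"))
s=arm.read_state();print(c["k1"],np.array(c["K"])[0,0],rays(c,[(320,240)]),s["tool_rot"],s["contact_force"])
E
```

```text
time: 1.6
tcp_pos: [0.4947, -0.0279, 0.3054]
tool_rot: [0.0, 0.986, 0.169, -0.0]
contact_force: [0.5, -0.3, -0.1]
width: 0.0001
grasp_force: 0.0
time: 2.35
tcp_pos: [0.4942, -0.0294, 0.3052]
tool_rot: [0.0, 0.991, -0.137, -0.0]
contact_force: [-0.3, -0.5, 0.0]
width: 0.0001
grasp_force: 0.0
-0.05839599379042269 342.05052806986805 (array([ 0.563 , -0.0477,  0.4331]), array([[-0.2755,  0.0592, -0.9596]])) [-0.      0.9905 -0.1376 -0.0001] [ 0.6562  0.275  -0.5317]
```

View pics/w1.png

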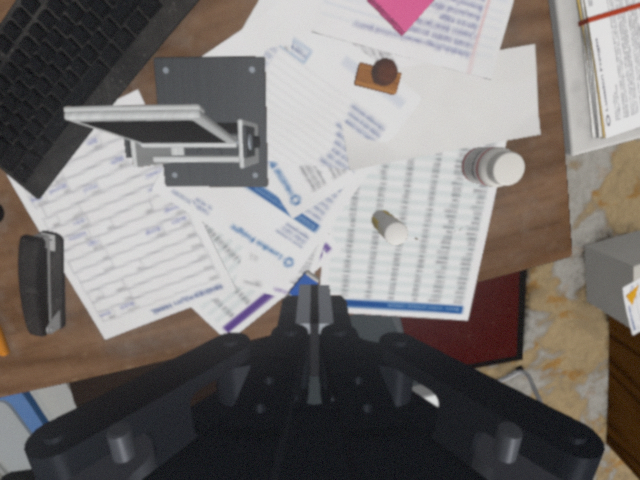

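Wrist view: base corners at about (155,57), (265,56), (268,186), (165,187); shelf top edge (66,107) to (198,106); stamp foot (355–400, 60–95) with its knob at (384,71). The holder is square with the picture, so the tool x axis lies along the holder's -x axis. Next is a joint fit of the three views.

```bash
python3 - <<'E'
from h import *
import json
from scipy.optimize import least_squares
np.set_printoptions(precision=4,suppress=True)
T=arm.camera_info("top");S=arm.camera_info("side");W=json.load(open("w1.json"))
A=lambda l:np.array(l)/4+[220,160]; B=lambda l:np.array(l)/3.5+[205,165]
# local (u=-x, v=+y, z); base order: far-left, far-right, near-right, near-left ; shelf TL,TR
obs=[(T,[0,1,2,3,4,5],A([(155,30),(415,107),(318,408),(57,325),(66,72),(300,145)])),
     (S,[0,3,2,4,5],B([(22,493),(325,580),(437,408),(155,118),(265,30)])),
     (W,[0,1,2,4,5],np.array([(155,57),(265,56),(268,186),(66,106.),(198,105)]))]
a=np.radians(10)
def pts(p):
    x,y,yaw,zp,b=p
    L=np.array([(b+.075,.065,.01),(b+.075,-.065,.01),(b-.075,-.065,.01),(b-.075,.065,.01)]+
      [(.11*np.sin(a)+.003*np.cos(a),s*.047,zp+.11*np.cos(a)-.003*np.sin(a)) for s in(1,-1)])
    c,s=np.cos(yaw),np.sin(yaw);P=L.copy();P[:,0]=x+c*L[:,0]-s*L[:,1];P[:,1]=y+s*L[:,0]+c*L[:,1];return P
f=lambda p:np.concatenate([(proj(c,pts(p)[i])-u).ravel()*(0.7 if c is W else 1) for c,i,u in obs])
r=least_squares(f,[.595,.066,-.277,.088,.015],loss="soft_l1");print(r.x,np.sqrt(np.mean(r.fun**2)));
for c,i,u in obs: print((proj(c,pts(r.x)[i])-u).round(1).tolist())
x,y,yaw,zp,b=r.x;U=np.array([np.cos(yaw),np.sin(yaw)]);print("press",[x,y]+.085*U,"stampfoot",[x,y]+.06*U)
print("knob tri",tri(T,A([(680,217)]),W,[(384,71)]))
print("foot tri",tri(T,A([(634,185),(730,240),(705,283),(612,230)]),W,[(359,62),(401,71),(396,95),(354,84)]))
E
```

```text
[ 0.5963  0.0676 -0.2867  0.0889  0.0187] 1.1378592408065789
[[-0.5, -1.3], [0.3, -0.4], [-0.8, 0.8], [-2.4, 0.1], [-1.3, -0.9], [-0.1, -0.6]]
[[-1.1, -1.1], [1.2, -1.2], [1.4, -0.9], [-0.9, 0.5], [-1.3, -0.7]]
[[-1.8, -0.9], [1.2, -0.8], [0.9, 1.4], [-0.0, 1.8], [4.8, 0.8]]
press [0.6779 0.0435] stampfoot [0.6539 0.0506]
knob tri [[ 0.6137 -0.1419  0.0277  0.0007]]
foot tri [[ 0.636  -0.124  -0.009   0.0011]
 [ 0.6124 -0.1703 -0.0121  0.0015]
 [ 0.5877 -0.1559  0.0026  0.0018]
 [ 0.6145 -0.1135 -0.0128  0.0026]]
```

In the tool's units: -0.031 m / 0.4 = -0.0775, 0.01 m / 0.4 = 0.025, 0.01 rad / 3.1416 = 0.0032.

```bash
python3 jog.py '[0.02,-0.075,0.025,0,0,0.02,-0.075,0.05,0,0,0.02,-0.075,0.075,0,0,0.02,-0.0775,0.075,0,0,0,0,0.075,0,0,0,0,0.01,0.0032,0,0,0,0,0,0,0.025,0,0,0,0,0.025,0,0,0,0,0,0,0,0,0]'
```

```text
time: 3.65
tcp_pos: [0.5785, 0.0718, 0.1816]
tool_rot: [-0.0, 0.989, -0.145, 0.0]
contact_force: [0.3, 0.5, -0.1]
width: 0.0
grasp_force: 0.0
```

In the tool's units: 0.01 m / 0.4 = 0.025, 0.007 m / 0.4 = 0.0175.

```bash
python3 jog.py '[0.025,0,0,0,0,0.0175,0,0,0,0,0.0175,0,0.0025,0,0,0.0175,0,0.005,0,0,0.0163,0,0.0063,0,0,0.0163,0,0.0075,0,0]'; python3 jog.py '[0.015,0,0.0088,0,0,0.015,0,0.01,0,0,0.0125,0,0.0113,0,0,0.0125,0,0.0125,0,0]'; python3 jog.py '[0.0125,0,0.0138,0,0,0.01,0,0.0138,0,0,0.0075,0,0.0075,0,0,0,0,-0.0025,0,0,0,0,0,0,0,0,0,0,0,0]'
```

```text
time: 4.4
tcp_pos: [0.6202, 0.0597, 0.1729]
tool_rot: [-0.0, 0.99, -0.144, 0.0]
contact_force: [-3.3, 0.9, 6.2]
width: 0.0
grasp_force: 2.6
time: 4.9
tcp_pos: [0.6412, 0.0534, 0.1555]
tool_rot: [-0.0, 0.99, -0.144, 0.0]
contact_force: [-0.5, 1.6, 0.5]
width: 0.0
grasp_force: 0.6
time: 5.65
tcp_pos: [0.6523, 0.0501, 0.1431]
tool_rot: [-0.0, 0.99, -0.144, 0.0]
contact_force: [0.1, 0.5, 0.7]
width: -0.0
grasp_force: 0.0
```

In the tool's units: 0.0134 m / 0.4 = 0.0335, 0.013 m / 0.4 = 0.0325.

```bash
python3 jog.py '[0.0325,0,0,0,0,0.0335,0,0.0125,0,0,0,0,0.02,0,0,0,0,0.015,0,0,0,0,0,0,0,0,0,0,0,0]'; python3 - <<'E'
from h import *
im=np.hstack([cv2.resize(arm.capture(n)[r0:r1,c0:c1,::-1],(400,450),interpolation=cv2.INTER_CUBIC) for n,r0,r1,c0,c1 in(("side",175,355,190,350),("top",140,284,210,338))])
cv2.imwrite("pics/p.png",im);print(arm.read_state()["contact_force"])
E
```

```text
time: 6.4
tcp_pos: [0.6776, 0.0427, 0.124]
tool_rot: [-0.0, 0.99, -0.144, 0.0]
contact_force: [0.6, -0.3, -0.8]
width: 0.0001
grasp_force: 0.0
[0.46153083 0.62439069 0.62562204]
```

View pics/p.png

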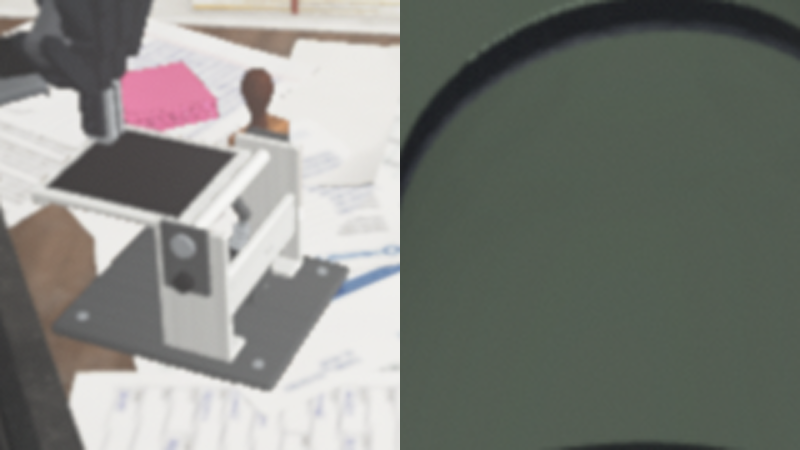

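Side view: the shelf is down and level, corners at about (35,190), (110,130), (245,155) and (165,220), with the fingers above its free edge. The top camera is blocked by the arm. Now I'll feel downwards.

In the tool's units: 0.005 m / 0.4 = 0.0125, 0.004 m / 0.4 = 0.01.

```bash
python3 jog.py '[0,0,0.0125,0,0,0,0,0.01,0,0,0,0,0.005,0,0,0,0,0,0,0]'; for i in 1; do :; done; python3 jog.py '[0,0,0.0025,0,0,0,0,0.0025,0,0,0,0,0,0,0]'; python3 jog.py '[0,0,0.0025,0,0,0,0,0,0,0]'
```

```text
time: 7.0
tcp_pos: [0.6775, 0.0425, 0.1126]
tool_rot: [0.0, 0.99, -0.144, -0.0]
contact_force: [0.7, -0.5, 1.1]
width: 0.0001
grasp_force: 0.0
time: 7.38
tcp_pos: [0.6776, 0.0425, 0.1108]
tool_rot: [-0.0, 0.99, -0.144, -0.0]
contact_force: [0.6, 0.7, 0.2]
width: 0.0001
grasp_force: 0.0
time: 7.62
tcp_pos: [0.6776, 0.0425, 0.1097]
tool_rot: [0.0, 0.99, -0.144, -0.0]
contact_force: [0.2, 0.2, 0.1]
width: -0.0001
grasp_force: 0.0
```

Tip at 0.0957 with no contact yet. I'll keep going in 1 mm steps.

In the tool's units: 0.001 m / 0.4 = 0.0025.

```bash
python3 jog.py '[0,0,0.0025,0,0,0,0,0,0,0]'|grep -E 'pos|cont'; python3 jog.py '[0,0,0.0025,0,0,0,0,0,0,0]'|grep -E 'pos|cont'; python3 jog.py '[0,0,0.0018,0,0,0,0,0,0,0]'|grep -E 'pos|cont'
```

```text
tcp_pos: [0.6776, 0.0425, 0.1087]
contact_force: [-0.0, -0.3, 0.5]
tcp_pos: [0.6777, 0.0426, 0.108]
contact_force: [-0.7, 0.5, 2.0]
tcp_pos: [0.6778, 0.0425, 0.1078]
contact_force: [-2.9, 0.2, 10.4]
```

```bash
python3 jog.py '[0,0,0,0,0,0,0,0,0,0,0,0,0,0,0]'|grep -E 'time|pos|cont'; python3 jog.py '[0,0,0,0,0,0,0,0,0,0,0,0,0,0,0,0,0,0,0,0]'|grep -E 'time|pos|cont';python3 jog.py '[0,0,0,0,0,0,0,0,0,0,0,0,0,0,0,0,0,0,0,0]'|grep -E 'time|pos|cont'
```

```text
time: 8.75
tcp_pos: [0.6778, 0.0425, 0.1078]
contact_force: [-1.8, 0.1, 10.5]
time: 9.25
tcp_pos: [0.6778, 0.0425, 0.1078]
contact_force: [-3.1, -1.0, 10.2]
time: 9.75
tcp_pos: [0.6778, 0.0425, 0.1078]
contact_force: [-2.3, -1.4, 9.9]
```

The shelf held 10 N for over 1.2 s and did not move; its top is at z≈0.094. Now I'll lift and look at the stamp.

In the tool's units: 0.05 m / 0.4 = 0.125, -0.04 m / 0.4 = -0.1, 0.11 rad / 3.1416 = 0.035.

```bash
python3 jog.py '[0,0,-0.05,0,0,0,0,-0.1,0,0,0,0,-0.1,0,0,-0.04,0.1,-0.05,0,0.06,-0.05,0.125,0,0,0.06,-0.05,0.125,0,0,0.06,-0.05,0.125,0,0,0.06,0,0,0,0.035,0.06,0,0,0,0.035,0.06,0,0,0,0,0.06,0,0,0,0,0.06]' ; python3 - <<'E'
from h import *
import json
c=arm.camera_info("wrist");im=arm.capture("wrist");cv2.imwrite("pics/w2.png",im[:,:,::-1])
json.dump({k:np.array(v).tolist() for k,v in c.items() if k in("K","k1","view")},open("w2.json","w"))
print(rays(c,[(320,240)]), proj(c,[(.608,-.14,.06),(.608,-.14,.0)]))
E
```

```text
time: 11.12
tcp_pos: [0.5507, -0.1177, 0.2275]
tool_rot: [-0.0, 0.968, -0.25, 0.0]
contact_force: [0.6, -0.5, -1.0]
width: 0.0599
grasp_force: 0.0
(array([ 0.61315052, -0.15124819,  0.35546028]), array([[-0.25399534,  0.12044807, -0.95983777]])) [[305.20062154 152.721067  ]
 [306.66514559 150.66903271]]
```

View pics/w2.png

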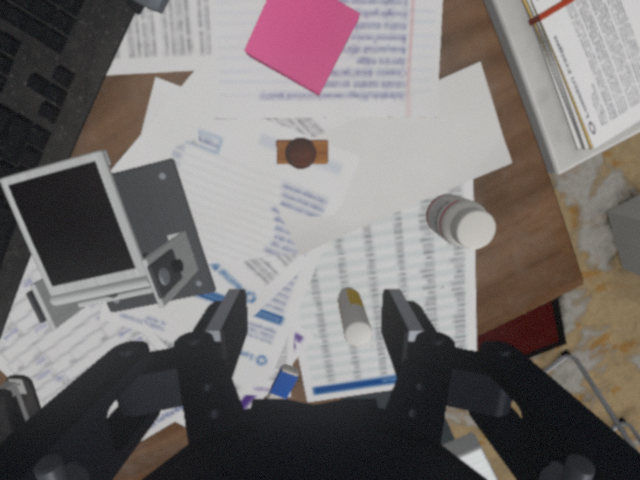

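The wrist camera looks almost straight down on the stamp: knob at (301,153), foot x 277–328 and y 140–165, square with the tool. In the earlier side crop the knob centre is at (257,85), and I'll triangulate with that.

```bash
python3 - <<'E'
from h import *
import json
np.set_printoptions(precision=4,suppress=True)
W=json.load(open("w2.json"));S=arm.camera_info("side")
B=lambda l:np.array(l)*.4+[190,175]
print("knob",tri(S,B([(257,85)]),W,[(301,153)]),"top of knob",tri(S,B([(257,68)]),W,[(301,153)]))
print(plane(W,[(301,153)],.055),plane(W,[(277,140),(328,140),(328,165),(277,165)],.018),plane(W,[(302.5,152.5)],.018))
s=arm.read_state();p=s["tcp_pos"];w,x,y,z=s["tool_rot"];a=2*np.arctan2(y,x);print(a)
X=np.array([np.cos(a),np.sin(a)]);Y=np.array([np.sin(a),-np.cos(a)])
for k in (plane(W,[(301,153)],.055)[0],tri(S,B([(257,85)]),W,[(301,153)])[0]): d=k[:2]-p[:2];print(d@X,d@Y)
E
```

```text
knob [[ 0.6097 -0.1366  0.0561  0.0004]] top of knob [[ 0.6096 -0.1373  0.07    0.    ]]
[[ 0.6095 -0.1366  0.055 ]] [[ 0.6306 -0.1207  0.018 ]
 [ 0.6071 -0.1632  0.018 ]
 [ 0.5865 -0.152   0.018 ]
 [ 0.6104 -0.1088  0.018 ]] [[ 0.6087 -0.1362  0.018 ]]
-0.506803291080914
0.06049983694725435 -0.012085669559901424
0.06070265039586612 -0.012177476796983208
```

In the tool's units: 0.05 m / 0.4 = 0.125, 0.04 m / 0.4 = 0.1.

```bash
python3 jog.py '[0.075,-0.015,0,0,0.06,0.0763,-0.015,0,0,0.06,0,0,0.1,0,0.06,0,0,0.125,0,0.06,0,0,0.125,0,0.06,0,0,0.075,0,0.06,0,0,0.0313,0,0.06,0,0,0,0,0.06,0,0,0,0,0.06]'; python3 jog.py '[0,0,0,0,0,0,0,0,0,0,0,0,0,0,0,0,0,0,0,0,0,0,0,0,0,0,0,0,0,0]' 30
```

```text
time: 12.3
tcp_pos: [0.61, -0.1371, 0.046]
tool_rot: [-0.0, 0.968, -0.252, 0.001]
contact_force: [1.4, -0.4, -0.2]
width: 0.06
grasp_force: 0.0
time: 13.05
tcp_pos: [0.6098, -0.1368, 0.0454]
tool_rot: [-0.0, 0.968, -0.252, 0.001]
contact_force: [-0.5, 1.2, 7.4]
width: 0.0247
grasp_force: 29.1
```

In the tool's units: -0.05 m / 0.4 = -0.125, -0.045 m / 0.4 = -0.1125, -0.11 rad / 3.1416 = -0.035.

```bash
python3 jog.py '[0,0,-0.025,0,0,0,0,-0.075,0,0,0,0,-0.1,0,0,0,0,-0.125,0,0,0,0,-0.1125,-0.035,0,0,0,0,-0.035,0,0,0,0,0,0,0,0,0,0,0]'; python3 - <<'E'
from h import *
import json
np.set_printoptions(precision=4,suppress=True)
c=arm.camera_info("wrist");im=arm.capture("wrist");cv2.imwrite("pics/w3.png",im[:,:,::-1])
json.dump({k:np.array(v).tolist() for k,v in c.items() if k in("K","k1","view")},open("w3.json","w"))
W=json.load(open("w2.json"));P=plane(W,[(1,183),(106,151),(148,291)],.094);print(P)
yaw=-.287;R=np.array([[np.cos(yaw),np.sin(yaw)],[-np.sin(yaw),np.cos(yaw)]])
print((P[:,:2]-[.6539,.0506])@R.T,"expect 50,47 / 50,-47")
E
```

```text
time: 14.05
tcp_pos: [0.6089, -0.137, 0.2192]
tool_rot: [-0.0, 0.989, -0.145, -0.0]
contact_force: [-1.1, 0.7, -0.5]
width: 0.0245
grasp_force: 29.6
[[ 0.7097  0.0824  0.094 ]
 [ 0.6843 -0.0103  0.094 ]
 [ 0.575   0.0305  0.094 ]]
[[ 0.0445  0.0463]
 [ 0.0464 -0.0498]
 [-0.0699 -0.0417]] expect 50,47 / 50,-47
```

View pics/w3.png

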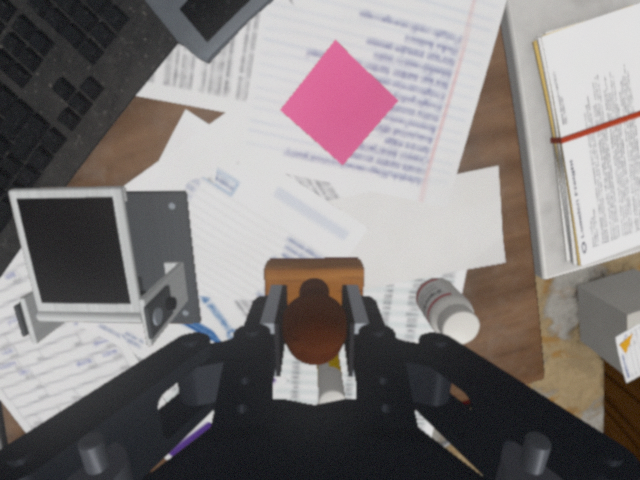

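The stamp is held square. The shelf's far edge runs from (9,190) to (125,188). I'll cross-check the shelf centre from w3 and the side view.

```bash
python3 - <<'E'
from h import *
import json
np.set_printoptions(precision=4,suppress=True)
yaw=-.287;R=np.array([[np.cos(yaw),np.sin(yaw)],[-np.sin(yaw),np.cos(yaw)]])
for c,u in((json.load(open("w3.json")),[(9,190),(125,188)]),(arm.camera_info("side"),np.array([(33,190),(110,129)])*.4+[190,175])):
    P=plane(c,u,.094);print((P[:,:2]-[.6539,.0506])@R.T)
E
```

```text
[[ 0.0485  0.0457]
 [ 0.0483 -0.0496]]
[[ 0.0469  0.0464]
 [ 0.0419 -0.035 ]]
```

```bash
python3 jog.py '[-0.005,-0.05,0,0,0,-0.0075,-0.1125,0,0,0,-0.0075,-0.1125,0,0,0,-0.0075,-0.1125,0,0,0,-0.0038,-0.075,0,0,0,0,-0.015,0,0,0,0,0,0,0,0,0,0,0.075,0,0,0,0,0.075,0,0,0,0,0.025,0,0,0,0,0,0,0,0,0,0,0,0]'
```

```text
time: 15.6
tcp_pos: [0.6523, 0.0495, 0.1508]
tool_rot: [-0.0, 0.99, -0.144, 0.001]
contact_force: [-0.2, 0.1, -1.0]
width: 0.0245
grasp_force: 29.6
```

Now about 11 mm above the expected contact at 0.139, I'll feel down gently.

In the tool's units: 0.004 m / 0.4 = 0.01, 0.003 m / 0.4 = 0.0075.

```bash
python3 jog.py '[-0.0025,0,0.01,0,0,0,0,0.0075,0,0,0,0,0.005,0,0,0,0,0,0,0]'|grep -E 'pos|cont'; python3 jog.py '[0,0,0.0025,0,0,0,0,0,0,0]'|grep -E 'pos|cont'; python3 jog.py '[0,0,0.0025,0,0,0,0,0,0,0]'|grep -E 'pos|cont'
```

```text
tcp_pos: [0.6507, 0.05, 0.1404]
contact_force: [-0.8, 0.5, 0.3]
tcp_pos: [0.6508, 0.05, 0.1396]
contact_force: [0.5, -0.9, -1.2]
tcp_pos: [0.6511, 0.0501, 0.1392]
contact_force: [-1.2, 0.2, 5.6]
```

In the tool's units: -0.05 m / 0.4 = -0.125, -0.04 m / 0.4 = -0.1.

```bash
python3 jog.py '[0,0,0,0,0.027,0,0,0,0,0.03,0,0,0,0,0.04,0,0,0,0,0.055,0,0,0,0,0.055,0,0,0,0,0.055]'|grep -E 'pos|cont|wid'; python3 jog.py '[0,0,-0.025,0,0.055,0,0,-0.075,0,0.055,0,0,-0.1,0,0.055,0,0,-0.125,0,0.055,-0.125,0,-0.05,0,0.055,-0.125,0,0,0,0.055,-0.125,0.075,0,0,0.055,-0.075,0.125,0,0,0.055,0,0.125,0,0,0.055,0,0.125,0,0,0.055,0,0.125,0,0,0.055,0,0,0,0,0.055]'; python3 - <<'E'
from h import *
im=np.hstack([cv2.resize(arm.capture(n)[r0:r1,c0:c1,::-1],(400,450),interpolation=cv2.INTER_CUBIC) for n,r0,r1,c0,c1 in(("side",165,345,190,350),("top",140,284,210,338))])
cv2.imwrite("pics/f.png",im)
E
```

```text
tcp_pos: [0.6508, 0.05, 0.1386]
contact_force: [-0.7, 0.2, 0.1]
width: 0.0546
time: 18.85
tcp_pos: [0.4116, -0.1221, 0.2894]
tool_rot: [0.0, 0.989, -0.147, 0.0]
contact_force: [-0.8, 1.3, 0.1]
width: 0.0549
grasp_force: 0.0
```

View pics/f.png

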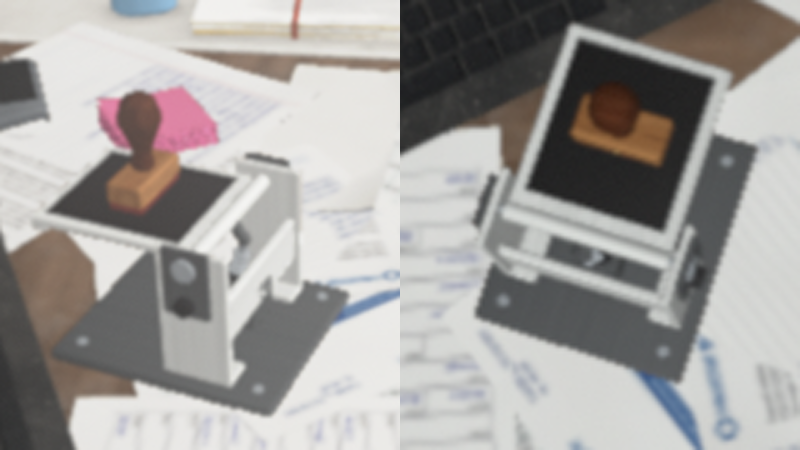

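The stamp stands upright near mid-shelf. Checking how well centred it is from the top view, with the far edge at (573,25)–(732,72) and the foot's top corners at (583,92), (676,118), (664,165) and (570,135).

```bash
python3 - <<'E'
from h import *
np.set_printoptions(precision=4,suppress=True)
T=arm.camera_info("top");A=lambda l:(np.array(l)-[400,0])*.32+[210,140]
yaw=-.287;R=np.array([[np.cos(yaw),np.sin(yaw)],[-np.sin(yaw),np.cos(yaw)]])
f=lambda u,z:(plane(T,A(u),z)[:,:2]-[.6539,.0506])@R.T
print(f([(573,25),(732,72)],.094),f([(583,92),(676,118),(664,165),(570,135)],.112),arm.read_state()["time"])
E
```

```text
[[ 0.0475  0.0435]
 [ 0.0482 -0.0482]] [[ 0.0087  0.0219]
 [ 0.0101 -0.03  ]
 [-0.0161 -0.032 ]
 [-0.0157  0.0208]] 18.95
```

```bash
python3 -c "
from cell import arm
print(arm.close_job())"
```

```text
the job is handed in; nothing more can be done
None
```

I pushed the shelf down and it locked. It held a press of about 10 N for over 1.2 s without moving, and no force reading went above about 11 N. The stamp now stands upright within about 3 mm of the shelf's middle and the gripper is clear. I never touched the other things on the desk, and I handed the job in at about 19 s.

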